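Slide the dowel home in the bead-sawing jig

TASK

Two dark wooden dowels lie in the two V-grooves of the sawing jig on the bench. Push the longer dowel along its groove until its end touches the aluminium end stop, without lifting it out of the groove, and leave the shorter dowel where it lies.

Things in the scene. Friction and masses are not known exactly. Their poses are not given: they have to be found in the camera images.
- jig: fixed pale wooden block, 220 (x) x 130 (y) mm, top at z = 28 mm, with two 90 degree V-grooves along x, 10 mm deep, 20 mm wide, centred at y = +40 and -40 mm. An upright aluminium plate, the end stop, closes both at the +x end: face at x = +100 mm, 10 mm thick, up to z = 50 mm; the -x end is open. Origin: centre of the underside; +x runs along the grooves to the stop.
- long_dowel_center (a point): centre of the longer dark wooden dowel, 20 mm diameter, 120 mm long, lying in either groove, its end 35 to 65 mm short of the stop. Its x axis is the rod's axis, parallel to the jig's x; y and z turn as it rolls. In the groove its axis is 32 mm above the bench and its upper side 14 mm above the block's top. It weighs about 0.1 kg and slides with less than 2 N.
- short_dowel_center (a point): centre of the shorter dowel, of the same wood: 20 mm diameter, 70 mm long, lying in the other groove, 60 to 90 mm short of the stop. Axes as for the longer one. It is to be left alone.
Mind the look-alikes: they are no part of the job. Leave any pink look-alike of the part that bears long_dowel_center alone.

How it is judged (in metres and radians):
At the end, for the whole second after the job is handed in: The longer dowel lies at rest in its V-groove (axis within 8 mm sideways and 6 mm in height of its seat, within 10 degrees of the groove) with its end against the end stop (gap under 6 mm) (x of long_dowel_center in the frame of jig between 0.034 and 0.046 m and (y of long_dowel_center in the frame of jig between 0.032 and 0.048 m or y of long_dowel_center in the frame of jig between -0.048 and -0.032 m) and z of long_dowel_center in the frame of jig between 0.0261 and 0.0381 m and angle between the x axis of long_dowel_center and the x axis of jig, either way round below 0.17 rad and linear speed of long_dowel below 0.01 m/s); the robot touches nothing.
It fails at once if the shorter dowel is moved by more than 15 mm (distance of short_dowel_center from where it was at the start of the episode above 0.015 m).
It fails at once if the longer dowel is lifted out of its groove (axis more than 15 mm above its seat) (z of long_dowel_center in the frame of jig above 0.0471 m).
It also fails if it takes over 29 s, if anything falls off the work surface, if the arm or the gripper's body presses on something with over 40 N, if the wrist force passes 120 N, or if a joint passes its speed limit or range.

ROBOT

A 6-joint arm with a two-finger parallel gripper is mounted at the origin on the work surface; the furniture and walls round the work are solid. World frame = base frame: x ahead of the robot, y to its left, z up, the work surface at z = 0. Lengths are in m, angles in degrees, forces in N, time in s.
With the tool pointing down it reaches from about 0.275 to 0.825 m from the base axis. Payload 5.2 kg.
Tool frame: the origin (TCP) lies at the very end of the fingers, on their centre line; the grasp point (between the pads) lies env.tcp_to_grasp behind it (env.tcp_to_grasp is the distance from the TCP to the grasp point, in m); z points along the fingers, y is the line along which they close (so a half turn about z gives the same grasp; the last joint's range is limited). The gripper opens to 93 mm and grips with 3 to 60 N. Pads are 15 mm wide; open, the fingers measure 128 mm over their backs; the gripper's body (75 mm by 188 mm) begins 65 mm behind the grasp point.
Start: joints at [-77.395, 14.817, 87.949, -0, 77.235, -11.62], TCP at [0.226, -0.502, 0.219] pointing down, gripper open.
Joint ranges: [-179.93, 179.93], [-52.35, 119.4], [10.71, 147.94], [-69.91, 249.91], [12.55, 155.21], [-178.61, 178.61]. Speed limits (degrees/s): [147.25, 147.25, 180, 180, 180, 180].

INTERFACE

Orientations are given as [roll, pitch, yaw] about the fixed x, y, z axes, in that order (R = Rz(yaw) Ry(pitch) Rx(roll)).
In Python, from workcell import env, eyes gives the robot as it stands.
- The arm moves only by the tool apply_moves, never from a script. Its argument "targets" is a list that holds one entry, the list of rows, each a list of 7 numbers: the shift along the tool's x, y, z in mm, then the turn, a rotation vector about the tool's x, y, z in rad, then the opening in per cent of the stroke, from 0 (shut) to 100 (fully open). A call has 1 to 20 rows; each row is the pose to reach, as a shift and turn from the pose commanded when the call began, along the tool's axes at that moment; what a row does not reach only later rows make up. A row lasts 1/12 s, in which the tool goes at most 41.7 mm and 7.16 degrees, less where a joint would pass 70% of its speed; a pose out of reach is approached as far as the arm can. A call with a gripper value outside its range is refused whole. The fingers move at their own pace and stop on an object; "squeeze" is the grip in N (left out, the last holds). Time passes only in rows, so rows that repeat a pose let the fingers close. It gives the time, the measured TCP pose, the force, the opening and the grip force at its end, in the units of the state.
- env.observe(): the state, without advancing time (a new reading comes with each control period).
- eyes.camera(name): name is "scene" or "top"; returns a dict with "img" (384x512x3 uint8, red, green, blue), "fx", "fy", "cx", "cy" (pixels), "rvec" (rotation vector, rad) and "tvec" (3), from world to camera coordinates, as OpenCV has them. Camera axes: x right, y down, z forward; pixel columns grow to the right and rows downward; lengths in m; the calibration is good to about 2 mm. A picture is of the moment at which its call begins. There is no depth.
- env.close_job(): hands the job in; it is judged then, once.
The state is a dict: "t": time; "qpos": joint angles; "joint_vel": joint speeds; "tau": joint torques, N m; "tool_pos": TCP position; "eef_rot": TCP orientation; "wrist_force": force on the tool from outside, world axes, zero at the start; "moment": the same for the moment, N m; "width": finger opening in m; "finger_force": force on a finger pad.
Only numpy, scipy, OpenCV 4.12 (cv2) and the standard library are available. Lean on these libraries where they do the work, as an engineer would, in place of code of your own. Each camera call takes 0.05 s, during which the arm holds its last target. There are 200 camera calls.

## Working session

There is one attempt and no reset: what is moved stays moved. The work goes in short steps, Python scripts to look and compute and a tool call to move; the robot and the scene stay as the last step left them, time stands still between calls to the robot, and variables do not carry over. Pictures are saved under pics/ and viewed, at most 10 in all, crops included, and the job is handed in when it is done.

Besides the shell and the picture viewer there is one more tool, called after ">>>" as name(argument=value, ...) on one line, values as JSON. apply_moves: Moves the arm, as the interface text tells. Its arguments: {"type":"object","properties":{"targets":{"type":"array","items":{"type":"array","items":{"type":"array","items":{"type":"number"}}}},"squeeze":{"type":"number"}},"required":["targets"]}

```bash
mkdir -p pics; ls; python3 - <<'E'
from workcell import env, eyes
import cv2,numpy as np
for n in("top","scene"):
    c=eyes.camera(n); cv2.imwrite(f"pics/{n}0.png",cv2.resize(c["img"][:,:,::-1],(768,576),interpolation=cv2.INTER_CUBIC))
    np.savez(f"{n}0.npz",**c)
    print(n,c["fx"],c["fy"],c["cx"],c["cy"],c["rvec"],c["tvec"])
print(env.observe(),env.tcp_to_grasp)
E
```

```text
pics
top 386.6051695643814 386.6051695643814 255.28725359252567 195.83843065033608 [ 2.13581011 -2.10403609  0.19312744] [0.02732309 0.51437404 0.79698347]
scene 382.4046162551549 382.4046162551549 251.9545966633476 196.38251863952524 [ 0.60573021 -2.45960338  1.39829528] [0.44459773 0.15430438 0.76965961]
{'t': 0.1, 'qpos': array([-7.73967453e+01,  1.48540169e+01,  8.80031582e+01, -1.57904859e-03,
        7.72338655e+01, -1.16163337e+01]), 'joint_vel': array([ 0.11500215, -0.1263552 , -0.19072093, -0.02005038,  0.06532129,
        0.11859686]), 'tau': array([ 2.11947794e-03, -4.38211477e+01, -2.84641653e+01,  7.21433619e-02,
        3.61988973e-02, -4.06439972e-05]), 'tool_pos': array([ 0.2255639 , -0.50109678,  0.2179224 ]), 'eef_rot': array([-1.79910514e+02, -1.68237505e-02,  2.42199254e+01]), 'wrist_force': array([-0.3741168 , -0.05151755, -0.43230829]), 'moment': array([ 0.01773018,  0.00603759, -0.04092218]), 'finger_force': 0.0, 'width': 0.09325090279683013} 0.0188
```

View pics/top0.png

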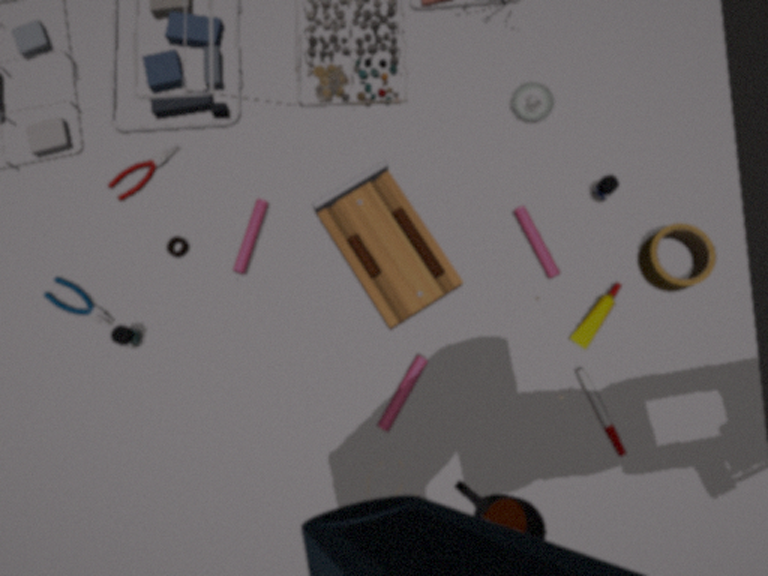

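View pics/scene0.png

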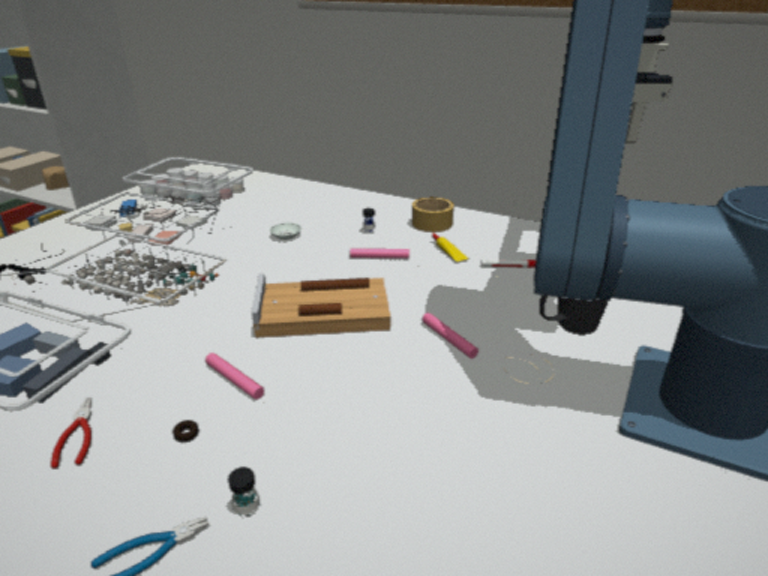

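The top picture (768x576) shows these candidates:
- dark rod at (418,242), the longer of the two in the jig
- dark rod at (365,256), the shorter one
- three pink look-alikes on the bench at (250,237), (537,242) and (403,393)

By the description I choose the dark rod at (418,242). The stop is the grey edge from (315,208) to (387,167). Next I measure and check a crop.

```bash
cat > h.py <<'E'
import numpy as np,cv2
def load(n): return dict(np.load(n))
def K(c): return np.array([[c["fx"],0,c["cx"]],[0,c["fy"],c["cy"]],[0,0,1.]])
def back(c,uv,z):
    R=cv2.Rodrigues(c["rvec"])[0]; t=c["tvec"].ravel(); o=-R.T@t
    uv=np.atleast_2d(np.asarray(uv,float)); d=(R.T@np.linalg.inv(K(c))@np.c_[uv,np.ones(len(uv))].T).T
    return o+d*((z-o[2])/d[:,2])[:,None]
def proj(c,P): return cv2.projectPoints(np.asarray(P,float),c["rvec"],c["tvec"],K(c),None)[0][:,0]
def dark(c,roi):
    x0,y0,x1,y1=roi; im=c["img"].astype(int); m=np.zeros(im.shape[:2],np.uint8)
    s=im[y0:y1,x0:x1]; m[y0:y1,x0:x1]=((s[...,0]<125)&(s[...,0]-s[...,2]>20))
    n,l,st,ce=cv2.connectedComponentsWithStats(m)
    return [(st[i,4],cv2.minAreaRect(np.argwhere(l==i)[:,::-1].astype(np.float32))) for i in range(1,n) if st[i,4]>50]
E
python3 - <<'E'
from h import *
c=load("top0.npz")
print("cam",-cv2.Rodrigues(c["rvec"])[0].T@c["tvec"].ravel())
# block top corners in top img: open end, then stop end
q=np.array([[390,326],[462,285],[386,168],[315,208]])/1.5
P=back(c,q,[.028,.028,.05,.05][0]); P[2:]=back(c,q[2:],.05); print(P.round(4))
for a,r in dark(c,(195,100,320,225)):
    b=cv2.boxPoints(r); B=back(c,b,.036)
    print(a,r,back(c,[r[0]],.036).round(4),[np.linalg.norm(B[i]-B[i-1]).round(4) for i in (1,2)])
im=c["img"][90:230,190:330,::-1]; cv2.imwrite("pics/crop0.png",cv2.resize(im,(560,560),interpolation=cv2.INTER_CUBIC))
E
```

```text
cam [0.35595583 0.02854809 0.87919868]
[[ 0.4695  0.024   0.028 ]
 [ 0.5329 -0.083   0.028 ]
 [ 0.708   0.0334  0.05  ]
 [ 0.643   0.1388  0.05  ]]
4731 ((259.60589599609375, 165.02352905273438), (92.26588439941406, 58.519432067871094), 57.528804779052734) [[0.5871 0.0265 0.036 ]] [np.float64(0.136), np.float64(0.2147)]
```

View pics/crop0.png

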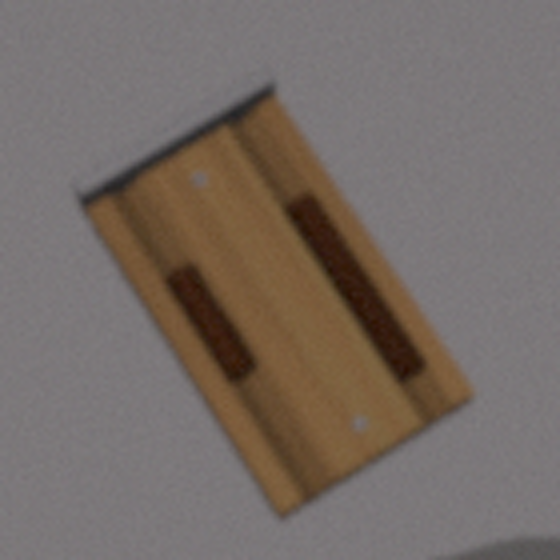

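The crop confirms it. The long dark dowel runs from crop (303,200) to (410,378) and the short one is at (212,323). The stop face runs from about (90,200) to (272,92).

```bash
sed -i 's/s\[...,0\]<125)&(s\[...,0\]-s\[...,2\]>20/s[...,0]<85)\&(s[...,0]-s[...,2]>22/' h.py; cat >> h.py <<'E'
from scipy.optimize import least_squares
def W(p,P):
    x,y,a=p; P=np.asarray(P,float); C,S=np.cos(a),np.sin(a)
    return np.c_[x+C*P[:,0]-S*P[:,1],y+S*P[:,0]+C*P[:,1],P[:,2]]
E
python3 - <<'E'
from h import *
from scipy.spatial.transform import Rotation as Rn
c=load("top0.npz"); o=-cv2.Rodrigues(c["rvec"])[0].T@c["tvec"].ravel()
D=dark(c,(205,125,305,195))
for a,r in D:
    b=cv2.boxPoints(r); B=back(c,b,.036); print(a,r,back(c,[r[0]],.036).round(4),[np.linalg.norm(B[i]-B[i-1]).round(4) for i in (1,2)])
D=sorted(D,key=lambda d:-d[0])[:2]
# jig fit: block top corners at open end, foot of stop face, dowel sides
uv=np.array([[283,513],[473,397],[90,203],[274,95]])/4+[190,90]-.4
Pj=[[-.11,.065,.028],[-.11,-.065,.028],[.1,.065,.028],[.1,-.065,.028]]
f=lambda p: np.r_[(proj(c,W(p,Pj))-uv).ravel()]
s=least_squares(f,[.58,.03,.55]); print("jig",s.x.round(4),np.degrees(s.x[2]),f(s.x).round(1))
p=s.x;C,S=np.cos(p[2]),np.sin(p[2])
for a,r in D:
    for z in (.036,):
        w=back(c,[r[0]],z)[0]-[p[0],p[1],0]; print("dowel in jig",C*w[0]+S*w[1],-S*w[0]+C*w[1])
E
```

```text
471 ((278.4615173339844, 161.6923065185547), (55.47002029418945, 8.875203132629395), 56.30992889404297) [[ 0.5955 -0.016   0.036 ]] [np.float64(0.0206), np.float64(0.1279)]
305 ((244.7039794921875, 173.76173400878906), (44.10178756713867, 9.132795333862305), 57.2647705078125) [[0.5664 0.0597 0.036 ]] [np.float64(0.0208), np.float64(0.1015)]
jig [0.5953 0.0299 0.5688] 32.58750686062534 [-1.   0.3  0.6 -0.9 -0.8  0.8  1.2 -0.2]
dowel in jig -0.024524763395892546 -0.03871315974158615
dowel in jig -0.008324292575929686 0.040695694214045994
```

```bash
cat >> h.py <<'E'
JIG=np.array([.5953,.0299,.5688])
def shift(o,jx,jy,z):
    from scipy.spatial.transform import Rotation as Rn
    R=Rn.from_euler('xyz',o["eef_rot"],degrees=True); T=W(JIG,[[jx,jy,z]])[0]
    G=Rn.from_euler('xyz',[180,0,np.degrees(JIG[2])],degrees=True)
    return T.round(4),(R.inv().apply(T-o["tool_pos"])*1000).round(1),(R.inv()*G).as_rotvec().round(4)
def injig(P):
    w=np.asarray(P)[:2]-JIG[:2];C,S=np.cos(JIG[2]),np.sin(JIG[2]); return (C*w[0]+S*w[1],-S*w[0]+C*w[1])
E
python3 - <<'E'
from h import *
from workcell import env
print(shift(env.observe(),-.117,-.0392,.12))
E
```

```text
(array([ 0.5178, -0.0661,  0.12  ]), array([ 445. , -276.6,   98.5]), array([-0.0015, -0.0004, -0.1461]))
```

>>> apply_moves(targets=[[[40, -25, 0, 0, 0, 0, 0], [75, -47, 0, 0, 0, -0.03, 0], [110, -68, 0, 0, 0, -0.05, 0], [145, -90, 0, 0, 0, -0.07, 0], [180, -112, 0, 0, 0, -0.09, 0], [215, -134, 0, 0, 0, -0.11, 0], [250, -155, 0, 0, 0, -0.13, 0], [285, -177, 0, 0, 0, -0.146, 0], [320, -199, 0, 0, 0, -0.146, 0], [355, -221, 0, 0, 0, -0.146, 0], [390, -242, 0, 0, 0, -0.146, 0], [420, -261, 20, 0, 0, -0.146, 0], [445, -277, 45, 0, 0, -0.146, 0], [445, -277, 75, 0, 0, -0.146, 0], [445, -277, 98, 0, 0, -0.146, 0], [445, -277, 98, 0, 0, -0.146, 0], [445, -277, 98, 0, 0, -0.146, 0]]])

```text
t: 1.52
tool_pos: [0.5168, -0.0658, 0.1196]
eef_rot: [-179.8, 0.1, 32.6]
wrist_force: [0.3, 0.5, 0.5]
width: 0.0006
finger_force: 0.0
```

```bash
python3 - <<'E'
from h import *
from workcell import env,eyes
o=env.observe(); print(o["t"],o["tool_pos"],o["eef_rot"],o["width"],o["wrist_force"],injig(o["tool_pos"]),shift(o,-.117,-.0392,.035))
c=eyes.camera("scene"); cv2.imwrite("pics/s1.png",cv2.resize(c["img"][130:280,120:320,::-1],(800,600),interpolation=cv2.INTER_CUBIC))
E
```

```text
1.5167 [ 0.51675081 -0.06584515  0.11961906] [-1.79830314e+02  1.34447713e-01  3.26082113e+01] 0.0005811323956586258 [0.32121058 0.51603928 0.5432637 ] (np.float64(-0.11775183941412942), np.float64(-0.03836160871537687)) (array([ 0.5178, -0.0661,  0.035 ]), array([ 1. ,  1.1, 84.6]), array([-0.003 ,  0.0023,  0.0003]))
```

View pics/s1.png

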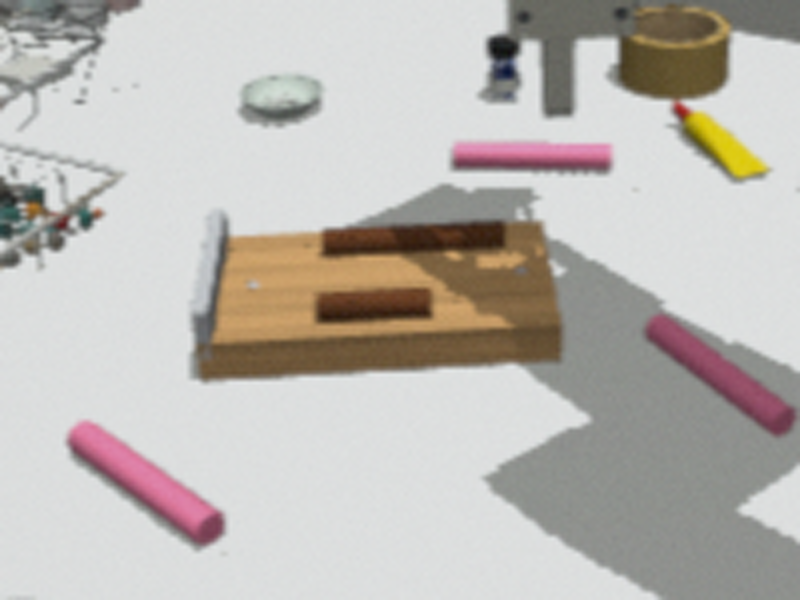

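The picture shows the closed fingers' tip at (558,110), above and behind the long dowel's rear end at (503,235). That end is about 27 mm inside the open edge at (545,228), which agrees with the measurement. Now I go down.

>>> apply_moves(targets=[[[0, 1, 25, 0, 0, 0, 0], [0, 1, 45, 0, 0, 0, 0], [0, 1, 65, 0, 0, 0, 0], [0, 1, 77, 0, 0, 0, 0], [0, 1, 85, 0, 0, 0, 0], [0, 1, 85, 0, 0, 0, 0], [0, 1, 85, 0, 0, 0, 0]]])

```text
t: 2.15
tool_pos: [0.5193, -0.0679, 0.0369]
eef_rot: [179.9, -0.1, 32.6]
wrist_force: [0.1, -0.1, 0.1]
width: -0.0001
finger_force: 0.0
```

>>> apply_moves(targets=[[[4, 0, 0, 0, 0, 0, 0], [8, 0, 0, 0, 0, 0, 0], [12, 0, 0, 0, 0, 0, 0], [16, 0, 0, 0, 0, 0, 0], [20, 0, 0, 0, 0, 0, 0], [24, 0, 0, 0, 0, 0, 0], [28, 0, 0, 0, 0, 0, 0], [32, 0, 0, 0, 0, 0, 0], [36, 0, 0, 0, 0, 0, 0], [40, 0, 0, 0, 0, 0, 0], [43, 0, 0, 0, 0, 0, 0], [46, 0, 0, 0, 0, 0, 0], [49, 0, 0, 0, 0, 0, 0], [52, 0, 0, 0, 0, 0, 0], [55, 0, 0, 0, 0, 0, 0], [58, 0, 0, 0, 0, 0, 0], [60, 0, 0, 0, 0, 0, 0], [60, 0, 0, 0, 0, 0, 0], [60, 0, 0, 0, 0, 0, 0]]])

```text
t: 3.73
tool_pos: [0.5693, -0.0349, 0.0357]
eef_rot: [180.0, -0.0, 32.6]
wrist_force: [-0.4, -0.7, 0.7]
width: 0.0005
finger_force: 0.0
```

```bash
python3 - <<'E'
from h import *
from workcell import env,eyes
o=env.observe(); print(o["t"],o["tool_pos"],o["wrist_force"],injig(o["tool_pos"]))
c=eyes.camera("scene"); cv2.imwrite("pics/s2.png",cv2.resize(c["img"][130:280,120:320,::-1],(800,600),interpolation=cv2.INTER_CUBIC))
E
```

```text
3.7333 [ 0.56931393 -0.03485953  0.03572004] [-0.36724847 -0.71906173  0.67439188] (np.float64(-0.056775377174451525), np.float64(-0.04056635759419844))
```

View pics/s2.png

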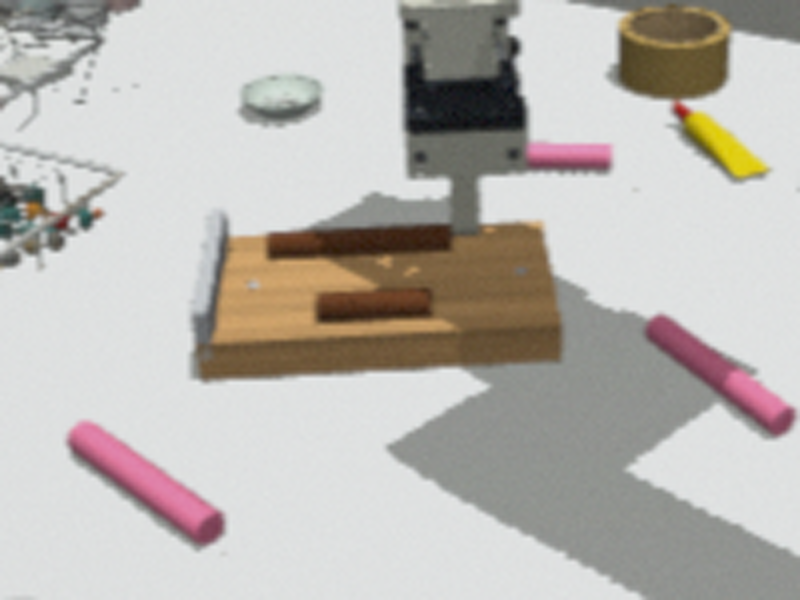

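The finger is behind the dowel at (465,232) and the dowel has moved along its groove. Its front end is at (268,245) and the stop at about (228,245), so 26 to 29 mm remain. The short dowel has not moved.

>>> apply_moves(targets=[[[3, 0, 0, 0, 0, 0, 0], [6, 0, 0, 0, 0, 0, 0], [9, 0, 0, 0, 0, 0, 0], [12, 0, 0, 0, 0, 0, 0], [15, 0, 0, 0, 0, 0, 0], [18, 0, 0, 0, 0, 0, 0], [20, 0, 0, 0, 0, 0, 0], [22, 0, 0, 0, 0, 0, 0], [23, 0, 0, 0, 0, 0, 0], [23, 0, 0, 0, 0, 0, 0], [23, 0, 0, 0, 0, 0, 0]]])

```text
t: 4.7
tool_pos: [0.5886, -0.0224, 0.0356]
eef_rot: [180.0, -0.0, 32.6]
wrist_force: [0.2, 0.3, -0.0]
width: 0.0005
finger_force: 0.0
```

>>> apply_moves(targets=[[[0.5, 0, 0, 0, 0, 0, 0], [1, 0, 0, 0, 0, 0, 0], [1.5, 0, 0, 0, 0, 0, 0], [2, 0, 0, 0, 0, 0, 0], [2, 0, 0, 0, 0, 0, 0]]])

```text
t: 5.12
tool_pos: [0.5901, -0.0214, 0.0357]
eef_rot: [180.0, -0.0, 32.6]
wrist_force: [-0.1, -0.6, 0.6]
width: 0.0005
finger_force: 0.3
```

>>> apply_moves(targets=[[[0.5, 0, 0, 0, 0, 0, 0], [1, 0, 0, 0, 0, 0, 0], [1, 0, 0, 0, 0, 0, 0], [1, 0, 0, 0, 0, 0, 0]]])

```text
t: 5.45
tool_pos: [0.591, -0.0208, 0.0357]
eef_rot: [180.0, -0.0, 32.6]
wrist_force: [-1.1, 0.1, -0.7]
width: 0.0007
finger_force: 0.2
```

>>> apply_moves(targets=[[[0.5, 0, 0, 0, 0, 0, 0], [1, 0, 0, 0, 0, 0, 0], [1.5, 0, 0, 0, 0, 0, 0], [1.5, 0, 0, 0, 0, 0, 0]]])

```text
t: 5.78
tool_pos: [0.5922, -0.02, 0.0357]
eef_rot: [180.0, -0.0, 32.6]
wrist_force: [-0.7, -0.4, 0.2]
width: 0.0007
finger_force: 0.2
```

>>> apply_moves(targets=[[[0.5, 0, 0, 0, 0, 0, 0], [1, 0, 0, 0, 0, 0, 0], [1, 0, 0, 0, 0, 0, 0], [1, 0, 0, 0, 0, 0, 0]]])

```text
t: 6.12
tool_pos: [0.5927, -0.0197, 0.0357]
eef_rot: [-180.0, 0.0, 32.6]
wrist_force: [-2.5, -2.1, 1.1]
width: 0.0005
finger_force: 1.3
```

>>> apply_moves(targets=[[[0.5, 0, 0, 0, 0, 0, 0], [1, 0, 0, 0, 0, 0, 0], [1, 0, 0, 0, 0, 0, 0], [1, 0, 0, 0, 0, 0, 0]]])

```text
t: 6.45
tool_pos: [0.5927, -0.0196, 0.0356]
eef_rot: [-180.0, 0.1, 32.6]
wrist_force: [-4.1, -4.2, 3.1]
width: 0.0003
finger_force: 3.1
```

```bash
python3 - <<'E'
from h import *
from workcell import env,eyes
o=env.observe(); print(o["t"],o["wrist_force"],injig(o["tool_pos"]))
c=eyes.camera("scene"); cv2.imwrite("pics/s3.png",cv2.resize(c["img"][165:240,160:260,::-1],(800,600),interpolation=cv2.INTER_CUBIC))
E
```

```text
6.45 [-4.14829863 -4.24623183  3.07712802] (np.float64(-0.02881689939435535), np.float64(-0.040335787735872215))
```

View pics/s3.png

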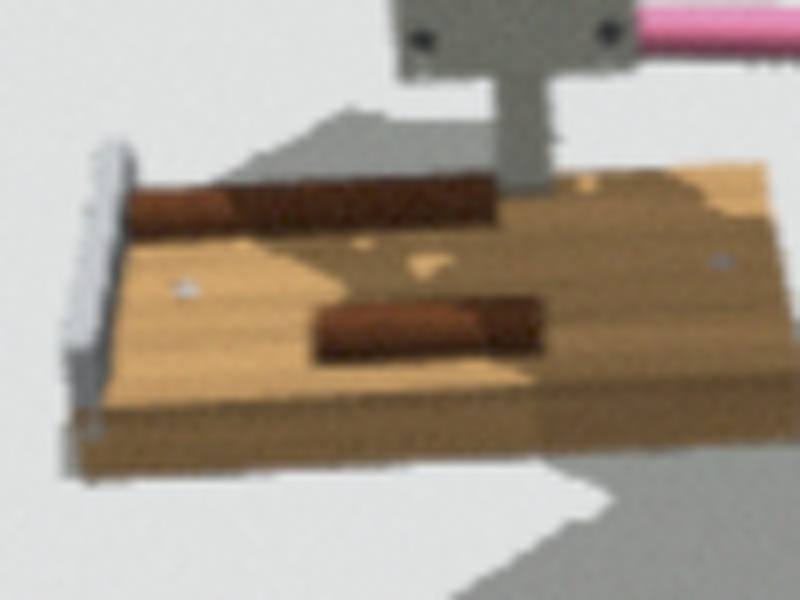

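The dowel's front end touches the stop at (130,210). The contact force is rising and the TCP has stopped at jig x = -0.029, as expected. Now I back off and rise.

>>> apply_moves(targets=[[[-3, 0, 0, 0, 0, 0, 0], [-8, 0, 0, 0, 0, 0, 0], [-14, 0, 0, 0, 0, 0, 0], [-20, 0, -5, 0, 0, 0, 0], [-20, 0, -25, 0, 0, 0, 0], [-20, 0, -50, 0, 0, 0, 0], [-20, 0, -80, 0, 0, 0, 0], [-40, 0, -110, 0, 0, 0, 0], [-70, 0, -130, 0, 0, 0, 0], [-100, 0, -140, 0, 0, 0, 0], [-100, 0, -140, 0, 0, 0, 0], [-100, 0, -140, 0, 0, 0, 0]]])

```text
t: 7.5
tool_pos: [0.5092, -0.0736, 0.177]
eef_rot: [179.9, -0.1, 32.5]
wrist_force: [0.5, -0.8, -0.9]
width: 0.0007
finger_force: 0.0
```

```bash
python3 - <<'E'
from h import *
from workcell import env,eyes
o=env.observe(); print(o["t"],o["wrist_force"],o["tool_pos"])
c=eyes.camera("scene"); cv2.imwrite("pics/s4.png",cv2.resize(c["img"][165:240,160:260,::-1],(800,600),interpolation=cv2.INTER_CUBIC))
E
```

```text
7.5 [ 0.54450432 -0.77760619 -0.87727695] [ 0.50918412 -0.07361195  0.17699777]
```

View pics/s4.png

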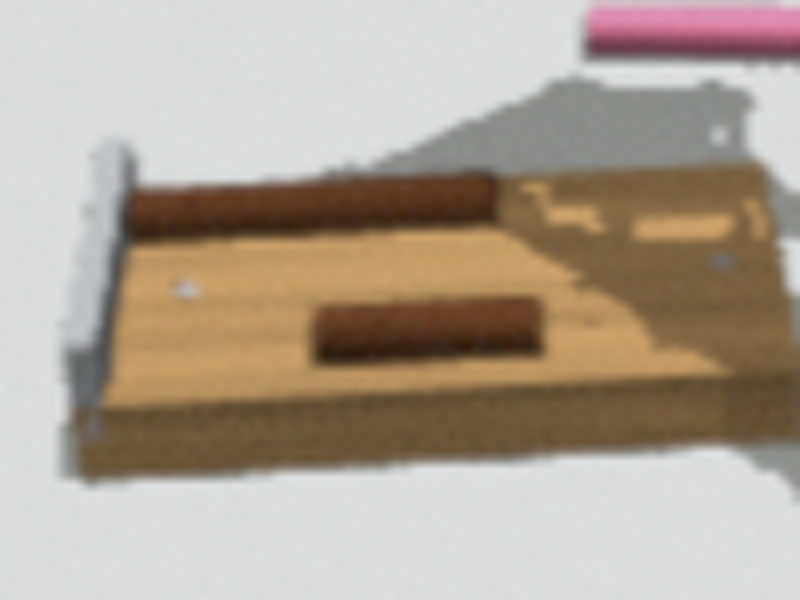

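The long dowel still lies against the stop at (130,210). The short one is unmoved at (428,330), and the arm is clear.

```bash
python3 -c "
from workcell import env
print(env.close_job())"
```

```text
the job is handed in; nothing more can be done
None
```

The longer dowel was pushed along its groove until it touched the end stop, the shorter dowel and the pink look-alikes were left alone, and the job was handed in at about 7.5 s with the arm clear; no verdict was returned.

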